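# Draw the crucible tray out of the furnace with the pull hook

## Task

Take the pull hook from its cradle, put its point down through the eye of the crucible tray in the bench furnace, and draw the tray out along the deck until you feel it press gently on the rubber buffers of the end stop, without yanking it. Unhook without pushing the tray back off the buffers, and lay the hook back in its cradle. The crucibles have been weighed, so keep them upright in the tray, never touch tray or crucibles with the gripper, and leave the glassware round about alone.

Things in the scene. Friction and masses are not known exactly. Their poses are not given: they have to be found in the camera images.
- furnace: White bench muffle furnace, 204 x 234 x 199 mm, fixed, its door lowered under the deck. Origin: centre of its underside on the desk, z up. Its mouth, 109 mm wide and 70 mm high, looks along its own -x; -x is the way the tray is drawn out.
- tray: Dark steel crucible tray, 0.3 to 0.6 kg, 100 (x) x 92 (y) x 13 mm high, loose in the furnace with 2.5 mm play each side, within 2 degrees of the furnace's axes at the start. Origin: centre of its underside; the eye is on its -x side, which leads. Dragging takes about 1 to 4 N. Not to be touched by the gripper.
- tray_eye (a point): Centre of the tray's pull eye: a flat level ring, 16 mm hole, 26 mm outside, 4 mm thick (2 mm above and below this point), 10 mm above the tray's underside and 17 mm ahead (-x) of the tray's front wall. It sticks out of the furnace mouth at the start. Free space of 8 mm is left between the ring and the deck.
- stop: End stop: steel plate across the deck's outer end, top 18 mm above the deck. Origin: its middle at deck level; axes as the furnace's. It holds a bar with two springy rubber buffers facing the tray's front wall. The bar's setting varies and is not measured: feel for it. The buffers meet the tray when its origin is 112 to 137 mm (+x) from this origin.
- stop_top (a point): Middle of the stop plate's top edge, 18 mm above the deck; nothing of the stop is higher. The two buffers together push back about 3 N per mm and are solid after 6 mm: 4 to 9 N on top of the drag is right, over 15 N too much. When the hook lets go they push the tray back a little; friction then holds it resting against them.
- hook: Pull hook, 0.16 kg, loose, lying level in its cradle. Origin: middle of its wooden handle, on its axis. Handle 116 mm long (x), 18 mm wide (y), 24 mm high (z), grip it across its 18 mm near the middle; a steel shank of 6.6 mm runs along +x to x = 210 mm, there it turns straight down (-z) to the point.
- hook_tip (a point): Rounded lower end of the hook's down-turned point, 6.6 mm thick: 210 mm ahead (+x) of and 50 mm below the hook's origin. The straight part of the point is 40 mm long.
- cradle: Grey cradle on the desk, fixed, 210 x 60 mm, with two upright U saddles with flared mouths: one, 8 mm thick, round the handle's rear end 46 mm behind the seat, one under the shank 110 mm ahead. Origin: on the desk under the seat; x as the hook's when it lies in it.
- cradle_seat (a point): Where the hook's origin lies when the hook is in its cradle, 66 mm above the desk; axes as the cradle's.
- crucible_a: White porcelain crucible, 36 mm wide at the rim, 30 mm high, standing loose in the tray on the +y side of its middle partition. Origin: centre of its underside.
- crucible_b: The same, on the -y side of the partition.
- beaker: Small glass beaker, 52 mm wide, 67 mm high; leave it alone.
- wash_bottle: White wash bottle with a blue cap, 167 mm high; leave it alone.
- dropper_bottle: Brown dropper bottle, 34 mm wide, 102 mm high; leave it alone.
- petri_dish: Shallow glass dish, 70 mm wide, 14 mm high; leave it alone.
- mouth (a point): Middle of the mouth's lower edge on the furnace's front face, 100 mm ahead (-x) of the furnace's origin, at the height of the hearth and of the level steel deck in front of it: 75 mm above the desk. The deck runs out 192 mm from here between cheeks 12 mm high and 97 mm apart that guide the tray.

How it is judged (in metres and radians):
On the way, in this order (a step that is already met when the one before it is completed fails the run):
1. the hook's point stands in the tray's eye, its end below the ring (horizontal distance between hook_tip and tray_eye below 0.008 m and z of hook_tip in the frame of tray below 0.007 m and x of tray in the frame of stop above 0.18 m), for 0.2 s.
2. the tray, drawn by the hook, bears on the buffers of the end stop with at least 2.5 N (contact force between tray and stop above 2.5 N and contact force between hook and tray above 1 N and horizontal distance between hook_tip and tray_eye below 0.008 m), for 0.2 s.
At the end, for the whole second after the job is handed in: The tray stands on the deck, still resting against the buffers of the end stop (at least 0.2 N), with both crucibles upright in it (within 0.15 rad); the hook lies at rest in its cradle, its origin within 15 mm of the seat, within 0.08 rad of the cradle's line and upright within 0.3 rad (contact force between tray and stop above 0.2 N and z of tray in the frame of furnace between 0.072 and 0.079 m and linear speed of tray below 0.01 m/s and angle between each of crucible_a, crucible_b's own z axis and vertical below 0.15 rad and z of each of crucible_a, crucible_b in the frame of tray below 0.008 m and horizontal distance between each of crucible_a, crucible_b and tray below 0.05 m and distance between hook and cradle_seat below 0.015 m and angle between the x axis of hook and the x axis of cradle, either way round below 0.08 rad and angle between hook's own z axis and vertical below 0.3 rad and linear speed of hook below 0.02 m/s); the robot touches nothing.
It fails at once if the tray is pulled against the end stop with more than 15 N (contact force between tray and stop above 15 N).
It fails at once if the hook bears on the tray with more than 25 N (contact force between hook and tray above 25 N).
It fails at once if the gripper touches the tray or a crucible (contact force between any of the arm, the fingers and tray above 0.3 N or contact force between the fingers and crucible_a above 0.3 N or contact force between the fingers and crucible_b above 0.3 N).
It fails at once if a crucible is upset (angle between any of crucible_a, crucible_b's own z axis and vertical above 0.4 rad).
It fails at once if glassware round about is disturbed (distance of any of beaker, wash_bottle, dropper_bottle, petri_dish from where it was at the start of the episode above 0.02 m).
It also fails if it takes over 72 s, if anything falls off the work surface, if the arm or the gripper's body presses on something with over 40 N, if the wrist force passes 120 N, or if a joint passes its speed limit or range.

## Robot

A 6-joint arm with a two-finger parallel gripper is mounted at the origin on a cart in front of the work surface, level with it; the furniture and walls round the work are solid. World frame = base frame: x ahead of the robot, y to its left, z up, the work surface at z = 0. Lengths are in m, angles in degrees, forces in N, time in s.
With the tool pointing down it reaches from about 0.3 to 0.775 m from the base axis. Payload 14.6 kg.
Tool frame: the origin (TCP) lies on the mounting face of the last link; the fingertips stand 173 mm ahead of it and the grasp point (between the pads) lies 155 mm ahead of it (manip.hold_point_z is the distance from the TCP to the grasp point, in m); z points along the fingers, y is the line along which they close (so a half turn about z gives the same grasp; the last joint's range is limited). The gripper opens to 85 mm and grips with 20 to 120 N. Pads are 22 mm wide; open, the fingers measure 114 mm over their backs; the gripper's body (76 mm by 85 mm) begins 54 mm behind the grasp point. The pads swing forward as they close: fully open they stand 13 mm farther back than shut.
Start: joints at [-67.758, 17.183, 87.147, -0, 75.671, -3.816], TCP at [0.242, -0.494, 0.405] pointing down, gripper open.
Joint ranges: [-173.82, 173.82], [-45.26, 126.66], [13.44, 144.39], [-59.66, 239.66], [0, 175.72], [-146.38, 146.38]. Speed limits (degrees/s): [127.2, 127.2, 147.25, 180, 180, 180].

## Interface

Orientations are given as [roll, pitch, yaw] about the fixed x, y, z axes, in that order (R = Rz(yaw) Ry(pitch) Rx(roll)).
In Python, from rig import read_state, cams, manip gives the robot as it stands. The module is installed in compiled form; this text tells all that it offers.
- The arm moves only by the tool play_rows, never from a script. Its argument "increments" is one flat list of numbers, 6 for each row, row after row: the shift along the tool's x, y, z as a fraction of full scale, then the turn, a rotation vector about the tool's x, y, z as a fraction of full scale. A call has 1 to 5 rows; each row shifts and turns the commanded pose from where the row before left it, along the tool's axes as they then stand; what a row does not reach is not made up. Full scale, the value 1, is 0.08 m for a shift and 0.5 rad for a turn. A row lasts 1/12 s, in which the tool goes at most 41.7 mm and 7.16 degrees, less where a joint would pass 70% of its speed; a pose out of reach is approached as far as the arm can. A call with a number of a shift or a turn outside -1 to 1 is refused whole. A call with a gripper value outside its range is refused whole. "hand" is the opening, from -1 (shut) to 1 (fully open), set as the call begins (left out, the last holds). The fingers move at their own pace and stop on an object; "force" is the grip in N (left out, the last holds). Time passes only in rows, so rows that do not move let the fingers close. It gives the time, the measured TCP pose, the force, the opening and the grip force at its end, in the units of the state.
- read_state(): the state, without advancing time (a new reading comes with each control period).
- cams.read_camera(name): name is "scene" or "top" or "wrist"; returns a dict with "image" (480x640x3 uint8, blue, green, red), "fovy" (degrees; the focal length in pixels is half the picture's height over the tangent of half this angle, whatever the lens; pixels are square), "cx", "cy" (the principal point, pixels), "eye" and "orientation" of the camera in the world; the wrist camera has in their place "T_tool_cam" (4x4, takes a point from camera to tool coordinates, whose origin is the TCP and whose axes are the flange's). Camera axes: x right, y up, looking along -z (the intrinsics and any distortion apply to the point x, -y, -z); pixel columns grow to the right and rows downward; lengths in m; the calibration is good to about 2 mm. A picture is of the moment at which its call begins: read the wrist's pose just before it. There is no depth.
- manip.sign_off(): hands the job in; it is judged then, once.
The state is a dict: "clock": time; "joint_pos": joint angles; "joint_vel": joint speeds; "joint_torque": joint torques, N m; "position": TCP position; "eef_rot": TCP orientation; "wrist_force": force on the tool from outside, world axes, zero at the start; "torque": the same for the moment, N m; "opening": opening from 0.0 (shut) to 1.0 (fully open); "gripper_force": force on a finger pad.
Only numpy, scipy, OpenCV 4.12 (cv2) and the standard library are available. Lean on these libraries where they do the work, as an engineer would, in place of code of your own. Each camera call takes 0.05 s, during which the arm holds its last target. There are 200 camera calls.

## Working session

There is one attempt and no reset: what is moved stays moved. The work goes in short steps, Python scripts to look and compute and a tool call to move; the robot and the scene stay as the last step left them, time stands still between calls to the robot, and variables do not carry over. Pictures are saved under pics/ and viewed, at most 10 in all, crops included, and the job is handed in when it is done.

Besides the shell and the picture viewer there is one more tool, called by a JSON object that holds its "op" and its "data", one argument or row to a line. play_rows: Moves the arm, as the interface text tells. Its arguments: {"type":"object","properties":{"increments":{"type":"array"},"hand":{"type":"number"},"force":{"type":"number"}},"required":["increments"]}

```bash
mkdir -p pics
cat > h.py <<'E'
import numpy as np, cv2
from scipy.spatial.transform import Rotation as R
from rig import read_state, cams, manip
def grab(n,f):
    s=read_state(); c=cams.read_camera(n); cv2.imwrite('pics/'+f,c['image']); return s,c
E
python3 - <<'E'
from h import *
import pickle
for n in ['scene','top']:
    s,c=grab(n,n+'0.png'); print({k:v for k,v in c.items() if k!='image'}); pickle.dump(c,open(n+'.pkl','wb'))
print(s); print(manip.hold_point_z)
E
```

```text
{'fovy': 44.24257683398017, 'cx': 318.2244980244578, 'cy': 243.9634741120357, 'eye': array([1.0411305 , 1.02341097, 1.12490389]), 'orientation': array([ 47.56415889,   1.31780037, 155.61112022])}
{'fovy': 45.604163165136896, 'cx': 313.2298438607649, 'cy': 236.10092349247248, 'eye': array([ 0.44990639, -0.00732813,  1.4893305 ]), 'orientation': array([  6.59147826,   0.49818075, -89.98589797])}
{'clock': 0.05, 'joint_pos': array([-6.77578380e+01,  1.72171744e+01,  8.71830073e+01,  4.12362746e-04,
        7.56700593e+01, -3.81553108e+00]), 'joint_vel': array([ 0.09114096, -0.04048047,  0.03466948,  0.0284537 , -0.06066023,
        0.03531212]), 'joint_torque': array([ 2.22459879e-03, -5.44953740e+01, -3.62807536e+01, -2.70398880e-05,
        3.09813673e-03,  2.66405266e-05]), 'position': array([ 0.24158819, -0.4940576 ,  0.4040864 ]), 'eef_rot': array([-1.79929941e+02, -5.07266836e-03,  2.60575877e+01]), 'wrist_force': array([0.38805516, 0.49583955, 0.43362827]), 'torque': array([-0.01219396, -0.06059313,  0.02084644]), 'gripper_force': 0.0, 'opening': 1.000607955035541}
0.1547
```

View pics/top0.png

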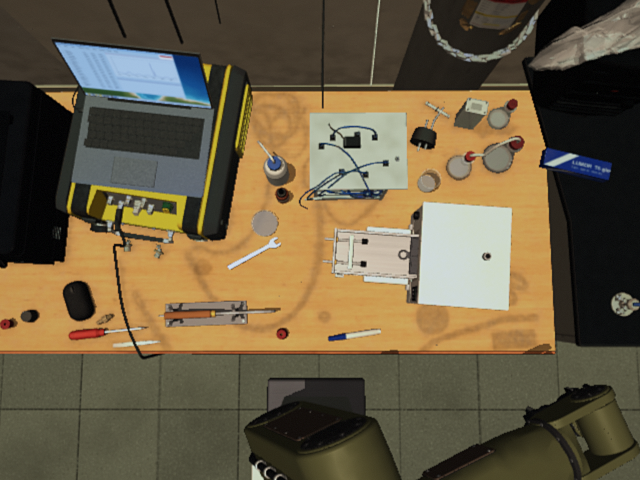

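View pics/scene0.png

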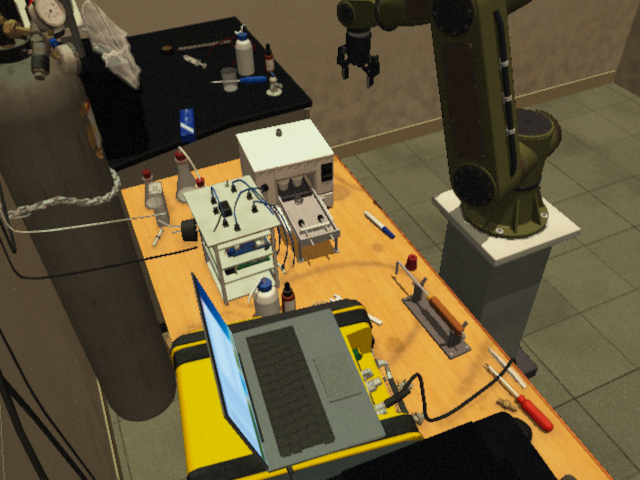

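The top view shows the furnace with its mouth toward image left (world +y), the deck at about (333–415, 228–280), the eye near (403,255), and the hook from its handle at (190,314) to its tip at (280,309). I'll enlarge both.

Run:
```python
import cv2,numpy as np
a=cv2.imread('pics/top0.png')
r=lambda x,y,w,h,k:cv2.resize(a[y:y+h,x:x+w],None,fx=k,fy=k,interpolation=cv2.INTER_CUBIC)
A=r(320,220,133,66,6); B=r(155,295,133,34,6)
cv2.imwrite('pics/c1.png',np.vstack([A,B])); print(A.shape,B.shape)
```

```text
(396, 798, 3) (204, 798, 3)
```

View pics/c1.png

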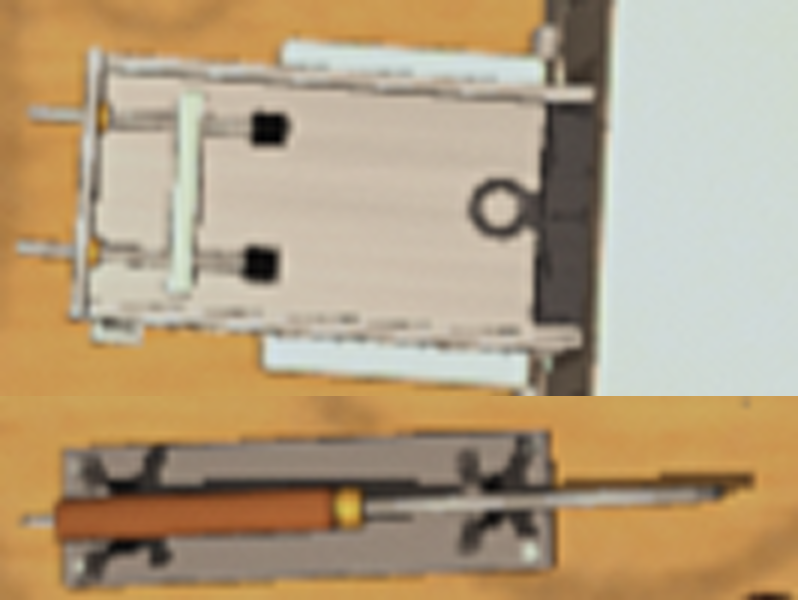

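```bash
cat >> h.py <<'E'
def ray(c,u,v,T=None):
    f=240/np.tan(np.radians(c['fovy']/2))
    d=np.array([(u-c['cx'])/f,-(v-c['cy'])/f,-1.])
    if T is None: return np.array(c['eye']),R.from_euler('xyz',c['orientation'],degrees=True).apply(d)
    return T[:3,3],T[:3,:3]@d
def atz(c,u,v,z,T=None):
    o,d=ray(c,u,v,T); return o+d*(z-o[2])/d[2]
def toolT(s):
    T=np.eye(4);T[:3,:3]=R.from_euler('xyz',s['eef_rot'],degrees=True).as_matrix();T[:3,3]=s['position'];return T
E
python3 - <<'E'
from h import *
import pickle
c=pickle.load(open('top.pkl','rb'))
def p(n,u,v,z,b=0):
    x,y=(320,220) if not b else (155,295)
    if b: v-=396
    q=atz(c,x+(u+.5)/6-.5,y+(v+.5)/6-.5,z); print(n,q.round(4)); return q
e=p('eye',499,209,.085)
a=p('s1',95,52,.093);b=p('s2',78,317,.093);print((a+b)/2,np.linalg.norm(a-b),np.degrees(np.arctan2(*(a-b)[1::-1])))
p('buf1',290,128,.085);p('buf2',278,264,.085)
r=p('rear',57,520,.07,1);f=p('frontwood',335,508,.07,1);t=p('tip',720,491,.068,1);p('tipbottom',752,478,.016,1)
print(np.linalg.norm(f-r),np.linalg.norm(t-(r+f)/2),np.degrees(np.arctan2(*(t-r)[1::-1])))
k=[p('cr',u,v,.006,1) for u,v in [(64,450),(548,432),(555,567),(66,586)]]
k=np.array(k);print(k.mean(0),np.linalg.norm(k[1]-k[0]),np.linalg.norm(k[3]-k[0]),np.degrees(np.arctan2(*(k[1]-k[0])[1::-1])),np.degrees(np.arctan2(*(k[2]-k[3])[1::-1])))
# scene reprojection check
E
```

```text
eye [ 0.5666 -0.2157  0.085 ]
s1 [ 0.6307 -0.0498  0.093 ]
s2 [ 0.5219 -0.0425  0.093 ]
[ 0.57629744 -0.04615333  0.093     ] 0.10906066073641885 -3.8800964130197153
buf1 [ 0.6001 -0.1303  0.085 ]
buf2 [ 0.544  -0.1247  0.085 ]
rear [0.4175 0.3733 0.07  ]
frontwood [0.4224 0.2588 0.07  ]
tip [0.4294 0.1005 0.068 ]
tipbottom [0.4341 0.0908 0.016 ]
0.11458079246820987 0.21572035777309778 -87.50021942431702
cr [0.4459 0.3883 0.006 ]
cr [0.4537 0.1796 0.006 ]
cr [0.3961 0.1758 0.006 ]
cr [0.388  0.3857 0.006 ]
[0.42092398 0.28232699 0.006     ] 0.20888296671610154 0.05801120120299231 -87.87193760255343 -87.76788140602643
```

{"op": "play_rows", "data": {
  "increments": [0, 0, 0, 0, 0, -0.232, 0, 0, 0, 0, 0, -0.232, 0, 0, 0, 0, 0, -0.232, 0, 0, 0, 0, 0, -0.232, 0, 0, 0, 0, 0, -0.232],
  "hand": 1,
  "force": 100
}}

```text
clock: 0.52
position: [0.2416, -0.4941, 0.4043]
eef_rot: [-180.0, -0.0, 59.6]
wrist_force: [0.8, 0.4, 0.2]
opening: 1.002
gripper_force: 0.0
```

{"op": "play_rows", "data": {
  "increments": [0, 0, 0, 0, 0, -0.232, 0, 0, 0, 0, 0, -0.232, 0, 0, 0, 0, 0, -0.232, 0, 0, 0, 0, 0, -0.232, 0, 0, 0, 0, 0, -0.232]
}}

```text
clock: 0.93
position: [0.2416, -0.4941, 0.4043]
eef_rot: [-180.0, -0.0, 92.9]
wrist_force: [-0.6, 0.2, -0.1]
opening: 0.999
gripper_force: 0.0
```

{"op": "play_rows", "data": {
  "increments": [0.4, 0.106, 0.022, 0, 0, 0, 0.4, 0.106, 0.022, 0, 0, 0, 0.4, 0.106, 0.022, 0, 0, 0, 0.4, 0.106, 0.022, 0, 0, 0, 0.4, 0.106, 0.022, 0, 0, 0]
}}

```text
clock: 1.35
position: [0.2769, -0.3308, 0.3955]
eef_rot: [-180.0, -0.0, 92.5]
wrist_force: [1.0, -0.4, 0.2]
opening: 1.001
gripper_force: 0.0
```

{"op": "play_rows", "data": {
  "increments": [0.4, 0.106, 0.022, 0, 0, 0, 0.4, 0.106, 0.022, 0, 0, 0, 0.4, 0.106, 0.022, 0, 0, 0, 0.4, 0.106, 0.022, 0, 0, 0, 0.4, 0.106, 0.022, 0, 0, 0]
}}

```text
clock: 1.77
position: [0.312, -0.1691, 0.3869]
eef_rot: [-180.0, -0.0, 92.5]
wrist_force: [1.4, -0.1, -0.4]
opening: 0.997
gripper_force: 0.0
```

{"op": "play_rows", "data": {
  "increments": [0.4, 0.106, 0.022, 0, 0, 0, 0.4, 0.106, 0.022, 0, 0, 0, 0.4, 0.106, 0.022, 0, 0, 0, 0.4, 0.106, 0.022, 0, 0, 0, 0.4, 0.106, 0.022, 0, 0, 0]
}}

```text
clock: 2.18
position: [0.3473, -0.0073, 0.3782]
eef_rot: [180.0, 0.0, 92.5]
wrist_force: [0.5, -0.3, 0.6]
opening: 1.0
gripper_force: 0.0
```

{"op": "play_rows", "data": {
  "increments": [0.4, 0.106, 0.022, 0, 0, 0, 0.4, 0.106, 0.022, 0, 0, 0, 0.4, 0.106, 0.022, 0, 0, 0, 0.4, 0.106, 0.022, 0, 0, 0, 0.4, 0.106, 0.022, 0, 0, 0]
}}

```text
clock: 2.6
position: [0.3827, 0.1546, 0.3693]
eef_rot: [-180.0, 0.0, 92.5]
wrist_force: [1.2, -1.3, 0.7]
opening: 1.001
gripper_force: 0.0
```

{"op": "play_rows", "data": {
  "increments": [0.4, 0.106, 0.022, 0, 0, 0, 0.4, 0.106, 0.022, 0, 0, 0, 0.4, 0.106, 0.022, 0, 0, 0, 0.4, 0.106, 0.022, 0, 0, 0, 0.4, 0.106, 0.022, 0, 0, 0]
}}

```text
clock: 3.02
position: [0.4182, 0.3162, 0.3602]
eef_rot: [-180.0, 0.0, 92.5]
wrist_force: [0.3, -0.9, 0.1]
opening: 1.0
gripper_force: 0.0
```

{"op": "play_rows", "data": {
  "increments": [0, 0, 0, 0, 0, 0, 0, 0, 0, 0, 0, 0]
}}

```text
clock: 3.18
position: [0.418, 0.3154, 0.3597]
eef_rot: [-179.9, 0.1, 92.6]
wrist_force: [1.2, -0.6, -0.7]
opening: 1.002
gripper_force: 0.0
```

Run:
```python
from h import *
import pickle
s,c=grab('wrist','w1.png'); pickle.dump((s,c),open('w1.pkl','wb')); print(c['fovy'],c['cx'],c['cy'],c['T_tool_cam'].round(3),s['position'],s['eef_rot'])
T=toolT(s)@c['T_tool_cam']; E=np.linalg.inv(T); f=240/np.tan(np.radians(c['fovy']/2))
h=np.array([.420,.315,.066]);d=np.array([np.cos(np.radians(-87.6)),np.sin(np.radians(-87.6)),0])
for k in (-.058,0,.058,.21):
    p=E@np.r_[h+d*k,1]; print(k,c['cx']+f*p[0]/-p[2],c['cy']-f*p[1]/-p[2])
```

```text
68.17518468598365 321.23682307657174 235.86586654173024 [[-0.     0.958  0.287  0.073]
 [ 1.     0.001 -0.     0.001]
 [-0.     0.287 -0.958  0.029]
 [ 0.     0.     0.     1.   ]] [0.41802932 0.31540803 0.35974455] [-1.79915280e+02  5.22453569e-02  9.26328669e+01]
-0.058 323.9927688429294 151.7130940799279
0 323.55683969165545 228.58542612723716
0.058 323.17091344091114 296.64017953452617
0.21 322.3420985789715 442.7945054991318
```

View pics/w1.png

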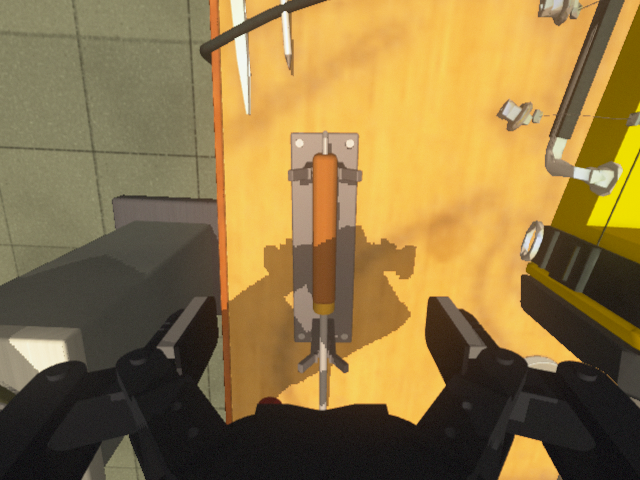

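The wrist view shows the handle centred at column 324, rows 155–303, which matches the prediction to a few mm. I'll descend and grip.

{"op": "play_rows", "data": {
  "increments": [-0.018, 0.025, 0.4, 0, 0, 0, 0, 0, 0.4, 0, 0, 0, 0, 0, 0.4, 0, 0, 0, 0, 0, 0.35, 0, 0, 0, 0, 0, 0.184, 0, 0, 0]
}}

```text
clock: 3.65
position: [0.4197, 0.3114, 0.2192]
eef_rot: [-179.8, 0.1, 92.4]
wrist_force: [-0.3, 0.6, 0.3]
opening: 1.0
gripper_force: 0.0
```

{"op": "play_rows", "data": {
  "increments": [0, 0, 0, 0, 0, 0, 0, 0, 0, 0, 0, 0, 0, 0, 0, 0, 0, 0]
}}

```text
clock: 3.9
position: [0.4207, 0.3128, 0.2235]
eef_rot: [179.9, -0.1, 92.5]
wrist_force: [0.2, -0.1, 0.1]
opening: 1.002
gripper_force: 0.0
```

{"op": "play_rows", "data": {
  "increments": [0, 0, 0, 0, 0, 0, 0, 0, 0, 0, 0, 0, 0, 0, 0, 0, 0, 0, 0, 0, 0, 0, 0, 0, 0, 0, 0, 0, 0, 0],
  "hand": -1,
  "force": 100
}}

```text
clock: 4.32
position: [0.4203, 0.3131, 0.2222]
eef_rot: [180.0, -0.0, 92.5]
wrist_force: [-0.3, 0.0, 0.1]
opening: 0.3
gripper_force: 0.0
```

{"op": "play_rows", "data": {
  "increments": [0, 0, 0, 0, 0, 0, 0, 0, 0, 0, 0, 0, 0, 0, 0, 0, 0, 0, 0, 0, 0, 0, 0, 0, 0, 0, 0, 0, 0, 0]
}}

```text
clock: 4.73
position: [0.4205, 0.3132, 0.2224]
eef_rot: [179.9, -0.0, 92.5]
wrist_force: [0.3, -1.0, 5.6]
opening: 0.196
gripper_force: 97.8
```

{"op": "play_rows", "data": {
  "increments": [0, 0, -0.2, 0, 0, 0, 0, 0, -0.3, 0, 0, 0, 0, 0, -0.4, 0, 0, 0, 0, 0, -0.4, 0, 0, 0, 0, 0, -0.2, 0, 0, 0]
}}

```text
clock: 5.15
position: [0.4203, 0.3132, 0.3453]
eef_rot: [179.8, -0.1, 92.5]
wrist_force: [-0.8, 0.2, -1.2]
opening: 0.194
gripper_force: 97.7
```

{"op": "play_rows", "data": {
  "increments": [-0.15, 0.075, 0, 0, 0, 0, -0.25, 0.125, 0, 0, 0, 0, -0.25, 0.125, 0, 0, 0, 0, -0.25, 0.125, 0, 0, 0, 0, -0.25, 0.125, 0, 0, 0, 0]
}}

```text
clock: 5.57
position: [0.4705, 0.2223, 0.3416]
eef_rot: [-179.9, 0.0, 92.5]
wrist_force: [-0.3, 0.6, -0.9]
opening: 0.193
gripper_force: 97.6
```

{"op": "play_rows", "data": {
  "increments": [-0.25, 0.125, 0, 0, 0, 0, -0.25, 0.125, 0, 0, 0, 0, -0.25, 0.125, 0, 0, 0, 0, -0.25, 0.125, 0, 0, 0, 0, -0.25, 0.125, 0, 0, 0, 0]
}}

```text
clock: 5.98
position: [0.5249, 0.1245, 0.3415]
eef_rot: [-179.9, 0.0, 92.5]
wrist_force: [0.2, -0.2, -1.3]
opening: 0.189
gripper_force: 97.6
```

{"op": "play_rows", "data": {
  "increments": [-0.25, 0.125, 0, 0, 0, 0, -0.25, 0.125, 0, 0, 0, 0, -0.25, 0.125, 0, 0, 0, 0, -0.25, 0.125, 0, 0, 0, 0, -0.25, 0.125, 0, 0, 0, 0]
}}

```text
clock: 6.4
position: [0.5793, 0.0268, 0.3414]
eef_rot: [-179.9, -0.0, 92.5]
wrist_force: [0.9, 0.3, -1.3]
opening: 0.195
gripper_force: 97.6
```

{"op": "play_rows", "data": {
  "increments": [-0.15, 0.075, 0, 0, 0, 0, 0, 0, 0, 0, 0, 0.1, 0, 0, 0, 0, 0, 0.113, 0, 0, 0, 0, 0, 0, 0, 0, 0, 0, 0, 0]
}}

```text
clock: 6.82
position: [0.5854, 0.0163, 0.3417]
eef_rot: [-180.0, -0.0, 86.5]
wrist_force: [0.6, 0.8, -0.7]
opening: 0.194
gripper_force: 97.6
```

Run:
```python
from h import *
import pickle
for n in ['top','scene']:
    s,c=grab(n,n+'1.png'); pickle.dump((s,c),open(n+'1.pkl','wb'))
print(s['position'],s['eef_rot'],s['wrist_force'],s['torque'])
a=cv2.imread('pics/top1.png');b=cv2.imread('pics/scene1.png')
A=cv2.resize(a[225:300,300:433],None,fx=6,fy=6,interpolation=cv2.INTER_CUBIC)[:,:798]
B=cv2.resize(b[165:240,255:388],None,fx=2,fy=2)
B=cv2.resize(b,None,fx=1,fy=1)
cv2.imwrite('pics/c2.png',A); cv2.imwrite('pics/c3.png',cv2.resize(b[150:290,240:426],None,fx=4,fy=4,interpolation=cv2.INTER_CUBIC))
```

```text
[0.58539632 0.01638102 0.34177002] [-1.79973903e+02 -1.89652121e-03  8.65493566e+01] [ 0.35182133  0.514063   -1.98180479] [0.01460664 0.03198662 0.00458547]
```

View pics/c2.png

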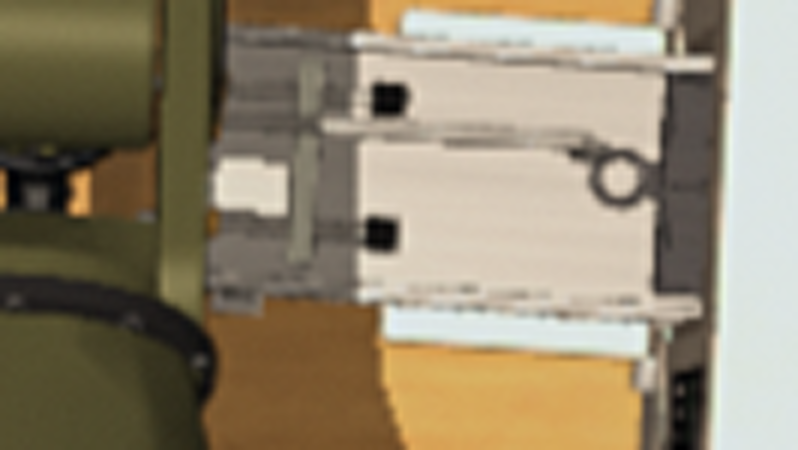

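View pics/c3.png

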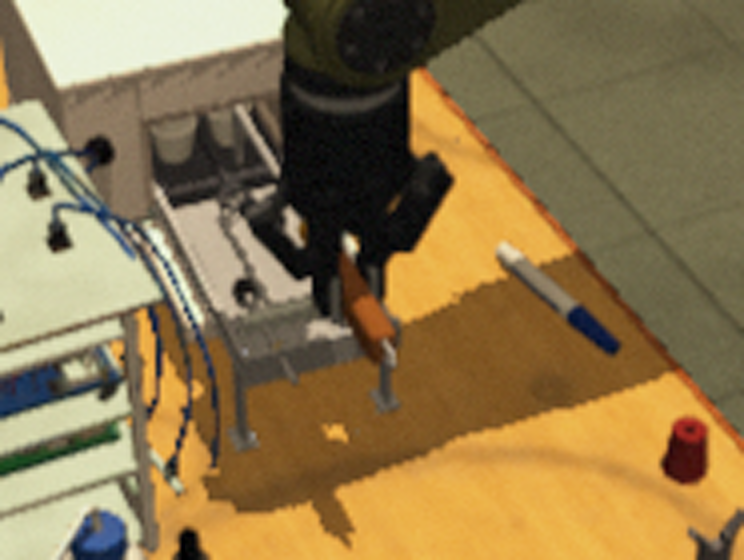

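Run:
```python
from h import *
import pickle
s,c=pickle.load(open('top1.pkl','rb'))
p=lambda u,v,z:atz(c,300+(u+.5)/6-.5,225+(v+.5)/6-.5,z).round(4)
print('eye',p(621,178,.085)); print('bend outer',p(606,142,.187)); print('tip',p(579,154,.137)); print('shank near',p(325,126,.187))
y=np.radians(s['eef_rot'][2]); d=-np.array([np.cos(y),np.sin(y)]); print('expected tip',s['position'][:2]+.21*d)
# project predictions in top
E_=R.from_euler('xyz',c['orientation'],degrees=True).inv(); f=240/np.tan(np.radians(c['fovy']/2))
for q in [[*(s['position'][:2]+.21*d),.136],[*(s['position'][:2]+.2133*d),.187]]:
    r=E_.apply(np.array(q)-c['eye']); print(((c['cx']+f*r[0]/-r[2]-300+.5)*6,(c['cy']-f*r[1]/-r[2]-225+.5)*6))
```

```text
eye [ 0.567  -0.2165  0.085 ]
bend outer [ 0.5723 -0.1958  0.187 ]
tip [ 0.5722 -0.1923  0.137 ]
shank near [ 0.5785 -0.0888  0.187 ]
expected tip [ 0.57269386 -0.19326777]
(np.float64(581.5465563364339), np.float64(153.48476092660258))
(np.float64(608.4028993962946), np.float64(141.90335200293185))
```

Tip measured at (0.572, -0.1925), as expected; the eye is at (0.567, -0.216). I'll move above the eye and check again.

{"op": "play_rows", "data": {
  "increments": [-0.1, -0.025, 0, 0, 0, 0, -0.15, -0.024, 0, 0, 0, 0, -0.05, 0, 0.15, 0, 0, 0, 0, 0, 0.2, 0, 0, 0, 0, 0, 0.12, 0, 0, 0]
}}

```text
clock: 7.33
position: [0.5796, -0.0085, 0.3023]
eef_rot: [-179.9, -0.0, 86.4]
wrist_force: [-0.5, 0.9, -1.9]
opening: 0.196
gripper_force: 97.7
```

{"op": "play_rows", "data": {
  "increments": [0, 0, 0, 0, 0, 0, 0, 0, 0, 0, 0, 0, 0, 0, 0, 0, 0, 0]
}}

```text
clock: 7.58
position: [0.5802, -0.0077, 0.3048]
eef_rot: [180.0, 0.0, 86.4]
wrist_force: [0.8, -0.3, -1.2]
opening: 0.192
gripper_force: 97.7
```

Run:
```python
from h import *
import pickle
s,c=grab('top','top2.png'); pickle.dump((s,c),open('top2.pkl','wb'))
print(s['position'],s['eef_rot'],s['wrist_force'])
s2,c2=grab('scene','scene2.png'); pickle.dump((s2,c2),open('scene2.pkl','wb'))
a=c['image'];b=c2['image']
A=cv2.resize(a[235:275,375:425],None,fx=10,fy=10,interpolation=cv2.INTER_CUBIC)
B=cv2.resize(b[180:220,280:310],None,fx=10,fy=10,interpolation=cv2.INTER_CUBIC)
cv2.imwrite('pics/c4.png',np.hstack([A,B]))
for cc,x0,y0,o in [(c,375,235,0),(c2,280,180,500)]:
  E_=R.from_euler('xyz',cc['orientation'],degrees=True).inv(); f=240/np.tan(np.radians(cc['fovy']/2))
  y=np.radians(s['eef_rot'][2]); d=-np.array([np.cos(y),np.sin(y)]); z=s['position'][2]-.156
  for q in [[*(s['position'][:2]+.21*d),z-.05],[*(s['position'][:2]+.21*d),z],[.567,-.216,.085]]:
    r=E_.apply(np.array(q)-cc['eye']); print(o+(cc['cx']+f*r[0]/-r[2]-x0+.5)*10,(cc['cy']-f*r[1]/-r[2]-y0+.5)*10)
```

```text
[ 0.58023856 -0.00766228  0.30484126] [1.79963036e+02 6.89358116e-04 8.64245910e+01] [ 0.8096228  -0.33684735 -1.20151766]
297.3237791263557 192.19745048693824
329.1257724599899 174.3199374654398
283.83321747997286 197.50233417864052
685.9607151555423 164.04673368915383
677.6715147847824 21.180299552343627
690.3749029242772 204.89841860584534
```

View pics/c4.png

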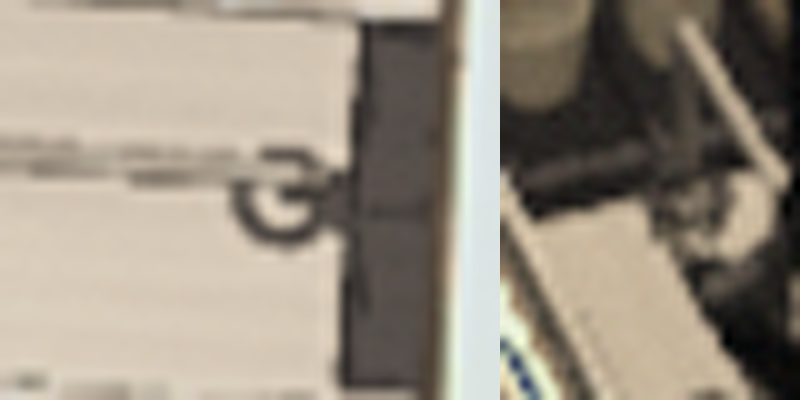

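Tip is predicted within about 1 mm of the hole's centre, and the picture agrees (ring centre (283,197), tip stub at about (292,190)). I'll lower it slowly.

{"op": "play_rows", "data": {
  "increments": [0.012, 0, 0.05, 0, 0, 0, 0, 0, 0.05, 0, 0, 0, 0, 0, 0.05, 0, 0, 0, 0, 0, 0, 0, 0, 0, 0, 0, 0, 0, 0, 0]
}}

```text
clock: 8.1
position: [0.5801, -0.0067, 0.292]
eef_rot: [-180.0, -0.0, 86.4]
wrist_force: [0.2, -0.1, -2.1]
opening: 0.19
gripper_force: 97.7
```

{"op": "play_rows", "data": {
  "increments": [0, 0, 0.05, 0, 0, 0, 0, 0, 0.04, 0, 0, 0, 0, 0, 0, 0, 0, 0, 0, 0, 0, 0, 0, 0]
}}

```text
clock: 8.43
position: [0.5801, -0.0067, 0.2849]
eef_rot: [-180.0, -0.0, 86.4]
wrist_force: [-1.0, 0.5, -2.3]
opening: 0.191
gripper_force: 97.7
```

{"op": "play_rows", "data": {
  "increments": [0, 0, 0, 0, 0, 0, 0, 0, 0, 0, 0, 0]
}}

```text
clock: 8.6
position: [0.5802, -0.0067, 0.2853]
eef_rot: [180.0, -0.0, 86.4]
wrist_force: [-0.2, -0.1, -1.9]
opening: 0.197
gripper_force: 97.7
```

{"op": "play_rows", "data": {
  "increments": [0.02, 0, 0, 0, 0, 0, 0.02, 0, 0, 0, 0, 0, 0.02, 0, 0, 0, 0, 0, 0.02, 0, 0, 0, 0, 0, 0.02, 0, 0, 0, 0, 0]
}}

```text
clock: 9.02
position: [0.5806, 0.0014, 0.2852]
eef_rot: [-180.0, 0.0, 86.4]
wrist_force: [-0.2, -3.2, -1.4]
opening: 0.196
gripper_force: 97.6
```

{"op": "play_rows", "data": {
  "increments": [0.03, 0, 0, 0, 0, 0, 0.03, 0, 0, 0, 0, 0, 0.03, 0, 0, 0, 0, 0, 0.03, 0, 0, 0, 0, 0, 0.03, 0, 0, 0, 0, 0]
}}

```text
clock: 9.43
position: [0.5814, 0.0136, 0.2852]
eef_rot: [180.0, 0.0, 86.4]
wrist_force: [-0.2, -3.7, -1.5]
opening: 0.193
gripper_force: 97.6
```

{"op": "play_rows", "data": {
  "increments": [0.035, 0, 0, 0, 0, 0, 0.035, 0, 0, 0, 0, 0, 0.035, 0, 0, 0, 0, 0, 0.035, 0, 0, 0, 0, 0, 0.035, 0, 0, 0, 0, 0]
}}

```text
clock: 9.85
position: [0.5823, 0.0276, 0.2851]
eef_rot: [-180.0, -0.0, 86.4]
wrist_force: [-0.5, -3.1, -1.4]
opening: 0.195
gripper_force: 97.6
```

{"op": "play_rows", "data": {
  "increments": [0.035, 0, 0, 0, 0, 0, 0.035, 0, 0, 0, 0, 0, 0.035, 0, 0, 0, 0, 0, 0.035, 0, 0, 0, 0, 0, 0.035, 0, 0, 0, 0, 0]
}}

```text
clock: 10.27
position: [0.5831, 0.0415, 0.2851]
eef_rot: [-180.0, -0.0, 86.4]
wrist_force: [0.4, -2.5, -2.0]
opening: 0.192
gripper_force: 97.6
```

{"op": "play_rows", "data": {
  "increments": [0.035, 0, 0, 0, 0, 0, 0.035, 0, 0, 0, 0, 0, 0.035, 0, 0, 0, 0, 0, 0.035, 0, 0, 0, 0, 0, 0.035, 0, 0, 0, 0, 0]
}}

```text
clock: 10.68
position: [0.584, 0.0555, 0.2852]
eef_rot: [-180.0, -0.0, 86.4]
wrist_force: [-0.2, -3.1, -3.0]
opening: 0.192
gripper_force: 97.6
```

{"op": "play_rows", "data": {
  "increments": [0.035, 0, 0, 0, 0, 0, 0.035, 0, 0, 0, 0, 0, 0.035, 0, 0, 0, 0, 0, 0.035, 0, 0, 0, 0, 0, 0.035, 0, 0, 0, 0, 0]
}}

```text
clock: 11.1
position: [0.5849, 0.0695, 0.2852]
eef_rot: [-180.0, 0.0, 86.4]
wrist_force: [-0.4, -3.2, -1.4]
opening: 0.199
gripper_force: 97.6
```

{"op": "play_rows", "data": {
  "increments": [0.03, 0, 0, 0, 0, 0, 0.03, 0, 0, 0, 0, 0, 0.03, 0, 0, 0, 0, 0, 0.02, 0, 0, 0, 0, 0, 0.02, 0, 0, 0, 0, 0]
}}

```text
clock: 11.52
position: [0.5855, 0.0798, 0.2851]
eef_rot: [-180.0, 0.0, 86.4]
wrist_force: [-0.2, -4.3, -2.4]
opening: 0.196
gripper_force: 97.6
```

{"op": "play_rows", "data": {
  "increments": [0.015, 0, 0, 0, 0, 0, 0.015, 0, 0, 0, 0, 0, 0.015, 0, 0, 0, 0, 0, 0.0125, 0, 0, 0, 0, 0, 0.0125, 0, 0, 0, 0, 0]
}}

```text
clock: 11.93
position: [0.5859, 0.0852, 0.2852]
eef_rot: [180.0, -0.0, 86.4]
wrist_force: [-0.9, -3.1, -1.9]
opening: 0.192
gripper_force: 97.6
```

{"op": "play_rows", "data": {
  "increments": [0.0125, 0, 0, 0, 0, 0, 0.0125, 0, 0, 0, 0, 0, 0.0125, 0, 0, 0, 0, 0, 0.0125, 0, 0, 0, 0, 0, 0.0125, 0, 0, 0, 0, 0]
}}

```text
clock: 12.35
position: [0.5862, 0.0902, 0.2852]
eef_rot: [-180.0, 0.0, 86.4]
wrist_force: [-0.7, -3.7, -2.3]
opening: 0.193
gripper_force: 97.6
```

{"op": "play_rows", "data": {
  "increments": [0.0125, 0, 0, 0, 0, 0, 0.0125, 0, 0, 0, 0, 0, 0.0125, 0, 0, 0, 0, 0, 0.0125, 0, 0, 0, 0, 0, 0.0125, 0, 0, 0, 0, 0]
}}

```text
clock: 12.77
position: [0.5865, 0.0953, 0.2852]
eef_rot: [-180.0, -0.0, 86.4]
wrist_force: [-0.2, -3.6, -1.9]
opening: 0.188
gripper_force: 97.6
```

{"op": "play_rows", "data": {
  "increments": [0.0125, 0, 0, 0, 0, 0, 0.0125, 0, 0, 0, 0, 0]
}}

```text
clock: 12.93
position: [0.5867, 0.0973, 0.2851]
eef_rot: [-180.0, -0.0, 86.4]
wrist_force: [-0.3, -3.3, -1.8]
opening: 0.193
gripper_force: 97.6
```

{"op": "play_rows", "data": {
  "increments": [0.0125, 0, 0, 0, 0, 0, 0.0125, 0, 0, 0, 0, 0]
}}

```text
clock: 13.1
position: [0.5868, 0.0992, 0.2852]
eef_rot: [-180.0, -0.0, 86.4]
wrist_force: [-0.3, -3.2, -1.9]
opening: 0.196
gripper_force: 97.6
```

{"op": "play_rows", "data": {
  "increments": [0.01, 0, 0, 0, 0, 0, 0.01, 0, 0, 0, 0, 0]
}}

```text
clock: 13.27
position: [0.5869, 0.1008, 0.2852]
eef_rot: [-180.0, 0.0, 86.4]
wrist_force: [0.4, -4.7, -2.1]
opening: 0.196
gripper_force: 97.6
```

{"op": "play_rows", "data": {
  "increments": [0.007, 0, 0, 0, 0, 0, 0, 0, 0, 0, 0, 0]
}}

```text
clock: 13.43
position: [0.5869, 0.1014, 0.2851]
eef_rot: [-180.0, -0.0, 86.4]
wrist_force: [-0.2, -2.9, -2.5]
opening: 0.196
gripper_force: 97.6
```

{"op": "play_rows", "data": {
  "increments": [0.007, 0, 0, 0, 0, 0, 0, 0, 0, 0, 0, 0]
}}

```text
clock: 13.6
position: [0.5869, 0.1019, 0.2852]
eef_rot: [180.0, -0.0, 86.4]
wrist_force: [-0.6, -2.5, -2.2]
opening: 0.19
gripper_force: 97.6
```

{"op": "play_rows", "data": {
  "increments": [0.009, 0, 0, 0, 0, 0, 0.009, 0, 0, 0, 0, 0]
}}

```text
clock: 13.77
position: [0.587, 0.1032, 0.2851]
eef_rot: [-180.0, 0.0, 86.4]
wrist_force: [-0.8, -3.8, -2.7]
opening: 0.193
gripper_force: 97.6
```

{"op": "play_rows", "data": {
  "increments": [0.009, 0, 0, 0, 0, 0, 0.009, 0, 0, 0, 0, 0]
}}

```text
clock: 13.93
position: [0.5871, 0.1045, 0.2851]
eef_rot: [-180.0, 0.0, 86.4]
wrist_force: [-0.2, -7.5, -2.9]
opening: 0.192
gripper_force: 97.5
```

{"op": "play_rows", "data": {
  "increments": [0.008, 0, 0, 0, 0, 0, 0, 0, 0, 0, 0, 0]
}}

```text
clock: 14.1
position: [0.5871, 0.1051, 0.285]
eef_rot: [-180.0, 0.0, 86.4]
wrist_force: [-0.4, -7.0, -2.2]
opening: 0.194
gripper_force: 97.5
```

{"op": "play_rows", "data": {
  "increments": [0, 0, 0, 0, 0, 0, 0, 0, 0, 0, 0, 0]
}}

```text
clock: 14.27
position: [0.5871, 0.105, 0.285]
eef_rot: [-180.0, 0.0, 86.4]
wrist_force: [0.1, -7.1, -3.6]
opening: 0.196
gripper_force: 97.5
```

{"op": "play_rows", "data": {
  "increments": [0.009, 0, 0, 0, 0, 0, 0, 0, 0, 0, 0, 0, 0, 0, 0, 0, 0, 0, 0, 0, 0, 0, 0, 0]
}}

```text
clock: 14.6
position: [0.5872, 0.1056, 0.285]
eef_rot: [-180.0, 0.1, 86.4]
wrist_force: [-0.8, -8.3, -3.8]
opening: 0.195
gripper_force: 97.5
```

{"op": "play_rows", "data": {
  "increments": [0, 0, 0, 0, 0, 0]
}}

```text
clock: 14.68
position: [0.5872, 0.1056, 0.2849]
eef_rot: [-180.0, 0.1, 86.4]
wrist_force: [-0.2, -9.3, -2.8]
opening: 0.191
gripper_force: 97.5
```

{"op": "play_rows", "data": {
  "increments": [-0.0125, 0, 0, 0, 0, 0, -0.0125, 0, 0, 0, 0, 0, -0.0125, 0, 0, 0, 0, 0, -0.0125, 0, 0, 0, 0, 0, 0, 0, 0, 0, 0, 0]
}}

```text
clock: 15.1
position: [0.5869, 0.1022, 0.2853]
eef_rot: [180.0, -0.0, 86.4]
wrist_force: [0.4, -0.2, -1.8]
opening: 0.192
gripper_force: 97.6
```

{"op": "play_rows", "data": {
  "increments": [0, 0, 0, 0, 0, 0]
}}

```text
clock: 15.18
position: [0.587, 0.1022, 0.2853]
eef_rot: [180.0, -0.0, 86.4]
wrist_force: [-0.8, 0.6, -1.7]
opening: 0.195
gripper_force: 97.6
```

{"op": "play_rows", "data": {
  "increments": [-0.0125, 0, 0, 0, 0, 0, -0.0125, 0, 0, 0, 0, 0, 0, 0, 0, 0, 0, 0]
}}

```text
clock: 15.43
position: [0.5868, 0.1, 0.2852]
eef_rot: [180.0, -0.0, 86.4]
wrist_force: [-0.8, 0.6, -1.5]
opening: 0.193
gripper_force: 97.6
```

{"op": "play_rows", "data": {
  "increments": [0, 0, -0.04, 0, 0, 0, 0, 0, -0.06, 0, 0, 0, 0, 0, -0.06, 0, 0, 0, 0, 0, -0.06, 0, 0, 0, 0, 0, -0.06, 0, 0, 0]
}}

```text
clock: 15.85
position: [0.5868, 0.1001, 0.3084]
eef_rot: [180.0, -0.0, 86.4]
wrist_force: [0.1, -0.2, -1.7]
opening: 0.197
gripper_force: 97.6
```

Clean lift with no side force. I'll carry it back above the cradle.

{"op": "play_rows", "data": {
  "increments": [0, 0, -0.15, 0, 0, 0, 0, 0, -0.2, 0, 0, 0, 0, 0, -0.1, 0, 0, 0, 0, 0, 0, 0, 0, -0.1, 0, 0, 0, 0, 0, -0.113]
}}

```text
clock: 16.27
position: [0.5868, 0.1001, 0.3449]
eef_rot: [179.9, -0.0, 92.6]
wrist_force: [0.8, -0.2, -1.3]
opening: 0.195
gripper_force: 97.7
```

{"op": "play_rows", "data": {
  "increments": [0.15, -0.107, 0, 0, 0, 0, 0.25, -0.178, 0, 0, 0, 0, 0.25, -0.178, 0, 0, 0, 0, 0.25, -0.178, 0, 0, 0, 0, 0.25, -0.178, 0, 0, 0, 0]
}}

```text
clock: 16.68
position: [0.516, 0.1903, 0.3439]
eef_rot: [180.0, -0.0, 92.4]
wrist_force: [0.5, 0.1, -2.2]
opening: 0.193
gripper_force: 97.8
```

{"op": "play_rows", "data": {
  "increments": [0.25, -0.178, 0, 0, 0, 0, 0.25, -0.178, 0, 0, 0, 0, 0.25, -0.178, 0, 0, 0, 0, 0.25, -0.178, 0, 0, 0, 0, 0.25, -0.178, 0, 0, 0, 0]
}}

```text
clock: 17.1
position: [0.4404, 0.287, 0.344]
eef_rot: [180.0, -0.0, 92.5]
wrist_force: [-0.4, 0.2, -1.8]
opening: 0.191
gripper_force: 97.8
```

{"op": "play_rows", "data": {
  "increments": [0.25, -0.178, 0, 0, 0, 0, 0.1, -0.077, 0, 0, 0, 0, 0, 0, 0, 0, 0, 0, 0, 0, 0, 0, 0, 0, 0, 0, 0, 0, 0, 0]
}}

```text
clock: 17.52
position: [0.4205, 0.3125, 0.3437]
eef_rot: [180.0, 0.0, 92.5]
wrist_force: [0.3, -0.3, -1.1]
opening: 0.19
gripper_force: 97.8
```

Run:
```python
from h import *
import pickle
s,c=grab('top','top3.png'); s,c2=grab('scene','scene3.png')
print(s['position'],s['eef_rot'],s['wrist_force'])
A=cv2.resize(c['image'][225:291,320:420],None,fx=4,fy=4,interpolation=cv2.INTER_CUBIC)
A2=cv2.resize(c['image'][280:346,160:293],None,fx=3,fy=4,interpolation=cv2.INTER_CUBIC)
B=cv2.resize(c2['image'][180:370,270:470],None,fx=2,fy=2,interpolation=cv2.INTER_CUBIC)
print(A.shape,A2.shape,B.shape)
C=np.zeros((600,800,3),np.uint8); C[:264,:400]=A; C[300:564,:399]=A2; C[:380,400:800]=B
cv2.imwrite('pics/c5.png',C)
```

```text
[0.42065698 0.31232866 0.34361121] [1.79992909e+02 6.18645458e-03 9.24546565e+01] [ 0.77904592 -0.29478251 -1.23101104]
(264, 400, 3) (264, 399, 3) (380, 400, 3)
```

View pics/c5.png

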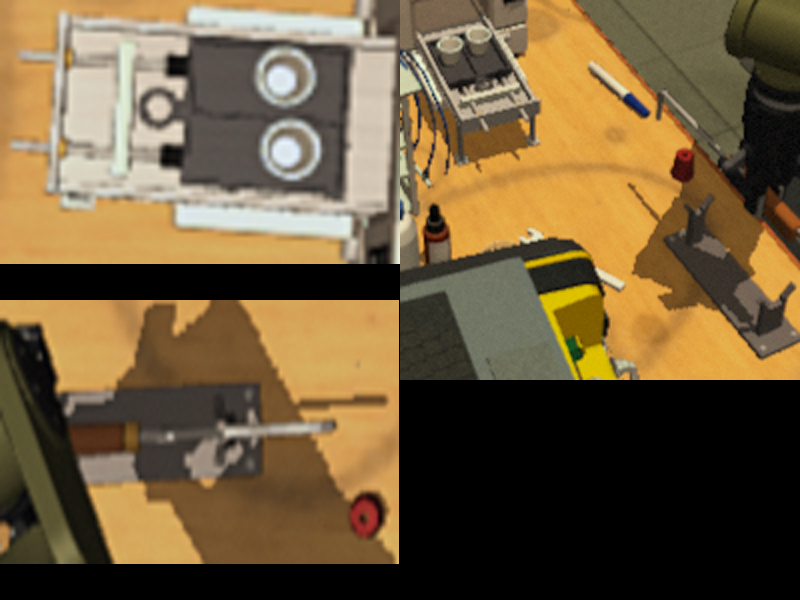

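The tray rests against the buffers with both crucibles upright, and the hook hangs in line above the cradle. I'll lower it back in.

{"op": "play_rows", "data": {
  "increments": [0.009, 0, 0.3, 0, 0, 0, 0, 0, 0.35, 0, 0, 0, 0, 0, 0.35, 0, 0, 0, 0, 0, 0.2, 0, 0, 0, 0, 0, 0, 0, 0, 0]
}}

```text
clock: 18.03
position: [0.42, 0.3127, 0.2443]
eef_rot: [-179.7, 0.2, 92.4]
wrist_force: [-1.0, 0.3, -1.7]
opening: 0.198
gripper_force: 97.8
```

{"op": "play_rows", "data": {
  "increments": [0, 0, 0.08, 0, 0, 0, 0, 0, 0.08, 0, 0, 0, 0, 0, 0.07, 0, 0, 0, 0, 0, 0.04, 0, 0, 0, 0, 0, 0, 0, 0, 0]
}}

```text
clock: 18.45
position: [0.4201, 0.3136, 0.2257]
eef_rot: [-180.0, 0.0, 92.5]
wrist_force: [0.3, 0.4, -1.9]
opening: 0.193
gripper_force: 97.8
```

{"op": "play_rows", "data": {
  "increments": [0, 0, 0.03, 0, 0, 0, 0, 0, 0.01, 0, 0, 0, 0, 0, 0, 0, 0, 0]
}}

```text
clock: 18.7
position: [0.4201, 0.3137, 0.2228]
eef_rot: [180.0, -0.0, 92.5]
wrist_force: [0.2, -0.2, -1.9]
opening: 0.194
gripper_force: 97.8
```

{"op": "play_rows", "data": {
  "increments": [0, 0, 0.008, 0, 0, 0, 0, 0, 0, 0, 0, 0]
}}

```text
clock: 18.87
position: [0.4202, 0.3137, 0.2224]
eef_rot: [180.0, -0.0, 92.5]
wrist_force: [-1.1, -0.9, -0.2]
opening: 0.189
gripper_force: 98.4
```

{"op": "play_rows", "data": {
  "increments": [0, 0, 0, 0, 0, 0, 0, 0, 0, 0, 0, 0, 0, 0, 0, 0, 0, 0, 0, 0, 0, 0, 0, 0, 0, 0, 0, 0, 0, 0],
  "hand": 1
}}

```text
clock: 19.28
position: [0.4202, 0.3137, 0.2222]
eef_rot: [180.0, -0.0, 92.5]
wrist_force: [-0.5, 0.8, 0.6]
opening: 0.89
gripper_force: 0.0
```

{"op": "play_rows", "data": {
  "increments": [0, 0, 0, 0, 0, 0, 0, 0, 0, 0, 0, 0, 0, 0, 0, 0, 0, 0, 0, 0, 0, 0, 0, 0, 0, 0, 0, 0, 0, 0]
}}

```text
clock: 19.7
position: [0.4201, 0.3137, 0.2221]
eef_rot: [-180.0, -0.0, 92.5]
wrist_force: [0.5, 0.2, -0.9]
opening: 1.0
gripper_force: 0.0
```

{"op": "play_rows", "data": {
  "increments": [0, 0, -0.1, 0, 0, 0, 0, 0, -0.3, 0, 0, 0, 0, 0, -0.4, 0, 0, 0, 0, 0, -0.4, 0, 0, 0, 0, 0, -0.4, 0, 0, 0]
}}

```text
clock: 20.12
position: [0.4199, 0.3135, 0.3522]
eef_rot: [180.0, -0.0, 92.5]
wrist_force: [0.2, -0.0, 0.6]
opening: 0.999
gripper_force: 0.0
```

{"op": "play_rows", "data": {
  "increments": [0, 0, 0, 0, 0, 0, 0, 0, 0, 0, 0, 0]
}}

```text
clock: 20.28
position: [0.4201, 0.3137, 0.3522]
eef_rot: [179.8, -0.1, 92.5]
wrist_force: [-0.2, -0.5, -1.4]
opening: 1.001
gripper_force: 0.0
```

Run:
```python
from h import *
s,c=grab('wrist','w2.png'); s,t=grab('top','top4.png'); print(s['position'])
C=np.zeros((480,800,3),np.uint8); C[:,:400]=c['image'][:,120:520]; C[:264,400:]=cv2.resize(t['image'][225:291,320:420],None,fx=4,fy=4)
C[280:480,400:]=cv2.resize(t['image'][290:340,190:290],None,fx=4,fy=4)
cv2.imwrite('pics/c6.png',C)
```

```text
[0.41996016 0.31359524 0.3505893 ]
```

View pics/c6.png

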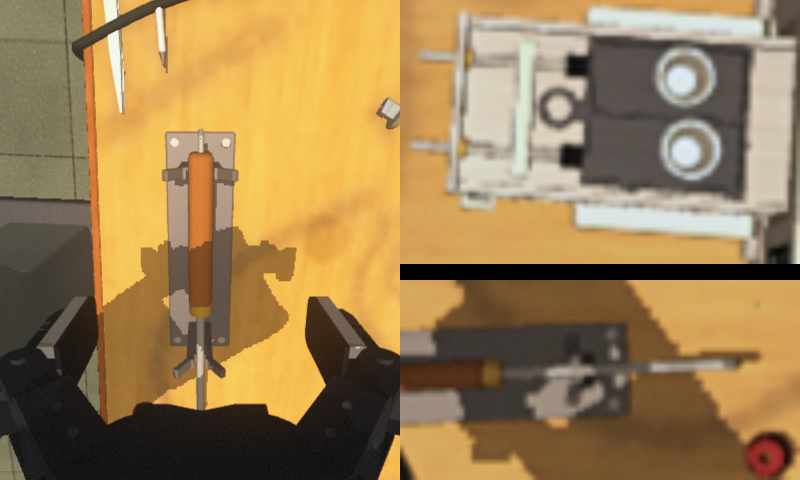

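The hook is seated in both saddles as before, the tray is on the buffers, and the gripper is clear.

```bash
python3 -c "
from rig import manip; print(manip.sign_off())"
```

```text
the job is handed in; nothing more can be done
None
```

The job is handed in but the verdict wasn't reported: I drew the tray onto the buffers with about 5–6 N (estimated from the wrist force), and the last pictures show both crucibles upright and the hook back in its cradle, at about 20 s of the 72 s.

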